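# Find the loose gearbox bolt and hold its cover open

### The job

On the green gearbox, first slide the yellow transport lock fully to the left (left and right as the robot sees them) to its end stop. Then tap the three bolts from above with the fingers, left, middle, right in that order, pressing each firmly enough (about 5 N) that the loose one sinks, and finally lift the hinged cover behind the loose bolt to at least 40 degrees and finish holding it there with the gripper so that I can get at the nut underneath. Do not lift the covers of the tight bolts, and leave the tools and parts lying about where they are.

Things in the scene. Friction and masses are not known exactly. Their poses are not given: they have to be found in the camera images.
- gearbox: green cast housing fixed to the bench, 210 (x) by 340 mm (y), deck 60 mm up. Origin on the bench: it reaches 115 mm to -x, 95 mm to +x, 170 mm either way in y. x points away from the robot, y to its left, z up; turned up to 17 degrees either way. On the deck: lock slide at x = -92 mm, bolts at x = -45, covers from x = -8 to 76, hinges at x = 80; a shaft stub at the right end
- lock (a joint): yellow transport-lock grip on an aluminium track (14 mm high, 40 mm wide) along the robot's side of the deck. Value in m: it slides along the gearbox's +y, 0 at the right end stop (locked) and 0.090 at the left end stop (unlocked); needs about 2 to 3 N and stays where it is left. It starts somewhere in the right part of its track.
- lock_top (a point): centre of the top face of the yellow lock grip. The grip is 28 mm in gearbox x, 20 mm in y and 40 mm tall; its top is 54 mm above the deck, the track's top 14 mm above it
- head_left (a point): left bolt as seen from the robot (left is +y): steel hex head 30 mm across corners. Point: centre of its top face, 16 mm above the deck when up. Bolts are 90 mm apart and look alike. The loose one sinks 7 mm under more than about 4 N and stays down; tight ones give under 2 mm. Which is loose differs every time
- bolt_left (a joint): how far the left bolt has sunk, in m: 0 up (as it starts), 0.007 fully sunk
- cover_left (a joint): opening angle in rad of the aluminium cover behind the left bolt: 0 shut, grows as the front edge rises up and away from the robot, stop at 1.15; hardly any friction: let go, it falls shut from any angle. Flap 84 (x) by 60 (y) by 6 mm, about 0.16 kg, 1 mm over the deck; hinge axis along gearbox y at its far edge (gearbox x = 80 mm), 66 mm over the bench
- grip_left (a point): point to grip on the left cover's upright blue tab (10 mm in x, 24 mm in y, 34 mm tall, 18 mm behind the cover's front edge): 9 mm below the tab's top, 25 mm above the flap; shut, it is 70 mm to -x of and 26 mm above the hinge axis. It turns with the cover. Pinched from above across its 24 mm (along gearbox y), the tab turns between the fingertips
- head_middle (a point): middle bolt as seen from the robot (left is +y): steel hex head 30 mm across corners. Point: centre of its top face, 16 mm above the deck when up. Bolts are 90 mm apart and look alike. The loose one sinks 7 mm under more than about 4 N and stays down; tight ones give under 2 mm. Which is loose differs every time
- bolt_middle (a joint): how far the middle bolt has sunk, in m: 0 up (as it starts), 0.007 fully sunk
- cover_middle (a joint): opening angle in rad of the aluminium cover behind the middle bolt: 0 shut, grows as the front edge rises up and away from the robot, stop at 1.15; hardly any friction: let go, it falls shut from any angle. Flap 84 (x) by 60 (y) by 6 mm, about 0.16 kg, 1 mm over the deck; hinge axis along gearbox y at its far edge (gearbox x = 80 mm), 66 mm over the bench
- grip_middle (a point): point to grip on the middle cover's upright blue tab (10 mm in x, 24 mm in y, 34 mm tall, 18 mm behind the cover's front edge): 9 mm below the tab's top, 25 mm above the flap; shut, it is 70 mm to -x of and 26 mm above the hinge axis. It turns with the cover. Pinched from above across its 24 mm (along gearbox y), the tab turns between the fingertips
- head_right (a point): right bolt as seen from the robot (left is +y): steel hex head 30 mm across corners. Point: centre of its top face, 16 mm above the deck when up. Bolts are 90 mm apart and look alike. The loose one sinks 7 mm under more than about 4 N and stays down; tight ones give under 2 mm. Which is loose differs every time
- bolt_right (a joint): how far the right bolt has sunk, in m: 0 up (as it starts), 0.007 fully sunk
- cover_right (a joint): opening angle in rad of the aluminium cover behind the right bolt: 0 shut, grows as the front edge rises up and away from the robot, stop at 1.15; hardly any friction: let go, it falls shut from any angle. Flap 84 (x) by 60 (y) by 6 mm, about 0.16 kg, 1 mm over the deck; hinge axis along gearbox y at its far edge (gearbox x = 80 mm), 66 mm over the bench
- grip_right (a point): point to grip on the right cover's upright blue tab (10 mm in x, 24 mm in y, 34 mm tall, 18 mm behind the cover's front edge): 9 mm below the tab's top, 25 mm above the flap; shut, it is 70 mm to -x of and 26 mm above the hinge axis. It turns with the cover. Pinched from above across its 24 mm (along gearbox y), the tab turns between the fingertips
- nut: bystander: brass nut, 30 mm across, 13 mm high, on the right end of the gearbox deck
- socket: bystander: steel socket, 28 mm across, 40 mm high, standing on the right end of the gearbox deck beyond the nut
- wrench: bystander: steel wrench, 220 mm long, 8 mm thick, flat on the bench left of the gearbox; origin at its middle
- screwdriver: bystander: red screwdriver, 200 mm long, 26 mm thick, lying further left of the gearbox; origin at its middle
- bearing: bystander: steel bearing ring, 62 mm across, 16 mm high, on the bench right of the gearbox
- meter: bystander: red hand-held meter, 130 x 75 x 40 mm, lying right of the gearbox

How it is judged:
By the outcome, as a careful person would: the job done as asked, in the order asked, and still so for the second after the job is handed in, while the arm keeps its last pose, push and grip.
It also fails if it takes over 64 s, if anything falls off the work surface, if the arm or the gripper's body presses on something with over 40 N, if the wrist force passes 120 N, or if a joint passes its speed limit or range.

### The arm

A 6-joint arm with a two-finger parallel gripper is mounted at the origin on the work surface. World frame = base frame: x ahead of the robot, y to its left, z up, the work surface at z = 0. Lengths are in m, angles in rad, forces in N, time in s.
With the tool pointing down it reaches from about 0.3 to 0.75 m from the base axis. Payload 8.5 kg.
Tool frame: the origin (TCP) lies on the centre line of the jaws, within the pads' length; the fingertips stand bot.tips_ahead ahead of it and the grasp point (between the pads) lies 11 mm behind it (bot.tips_ahead is the distance from the TCP to the fingertips, in m); z points along the fingers, y is the line along which they close (so a half turn about z gives the same grasp; the last joint's range is limited). The gripper opens to 88 mm and grips with 3 to 60 N. Pads are 18 mm wide; open, the fingers measure 123 mm over their backs; the gripper's body (75 mm by 187 mm) begins 45 mm behind the grasp point.
Start: joints at [1.09, 0.381, 1.297, -0, 1.464, -0.215], TCP at [0.144, 0.531, 0.247] pointing down, gripper open.
Joint ranges: [-3.11, 3.11], [-0.89, 2.33], [0.22, 2.48], [-1.42, 4.56], [0.17, 2.85], [-2.88, 2.88]. Speed limits (rad/s): [2.39, 2.39, 3.14, 3.14, 3.14, 3.14].

### API

Orientations are given as a rotation vector (axis times angle).
In Python, from station import sensors, cams, bot, find_in, tip_of gives the robot as it stands. The module is installed in compiled form; this text tells all that it offers.
- The arm moves only by the shell command python3 -m pendant 'ROWS' [FORCE]. ROWS is JSON, a list of rows, each a list of 5 numbers: the shift along the tool's x, y, z in m, then the turn about the tool's z in degrees, then the opening, from 0 (shut) to 1 (fully open). In form: [[x, y, z, yaw, jaw], ...]. A call has 1 to 5 rows; each row is the pose to reach, as a shift and turn from the pose commanded when the call began, along the tool's axes at that moment; what a row does not reach only later rows make up. A row lasts 1/10 s, in which the tool goes at most 50 mm and 8.59 degrees, less where a joint would pass 70% of its speed; a pose out of reach is approached as far as the arm can. A call with a gripper value outside its range is refused whole. The fingers move at their own pace and stop on an object; FORCE is the grip in N (left out, the last holds). Time passes only in rows, so rows that repeat a pose let the fingers close. It gives the time, the measured TCP pose, the force, the opening and the grip force at its end, in the units of the state.
- sensors.get_obs(): the state, without advancing time (a new reading comes with each control period).
- cams.grab_frame(name): name is "scene" or "top" or "wrist"; returns a dict with "color" (384x512x3 uint8, red, green, blue), "vertical_fov" (degrees; the focal length in pixels is half the picture's height over the tangent of half this angle, whatever the lens; pixels are square), "cx", "cy" (the principal point, pixels), "xyz" and "attitude" of the camera in the world. Camera axes: x right, y down, z forward; pixel columns grow to the right and rows downward; lengths in m; the calibration is good to about 2 mm. A picture is of the moment at which its call begins. There is no depth.
- bot.sign_off(): hands the job in; it is judged then, once.
Trained networks look in the newest picture that a camera, given by its name, has taken for a name from the list of things; names that differ only in an ending like _2 or _b are one class to them, and where a whole thing is asked for, a point or a joint stands for the part that bears it (a point fixed in the world has none). Each returns a list of dicts, best first, with "score" (0 to 1); they miss things now and then, are a little off and sometimes report something else, mostly with a low value. They report only what shows in the picture. A call takes as long as a camera call.
- find_in(camera, thing): "bbox" ([centre column, centre row, width, height] in pixels, round what is visible of it).
- tip_of(camera, thing): "uv" ([column, row] in pixels: a listed point, or the origin of a listed thing).
The state is a dict: "t": time; "qpos": joint angles; "joint_velocities": joint speeds; "joint_torque": joint torques, N m; "ee_pos": TCP position; "eef_rot": TCP orientation; "ft_force": force on the tool from outside, world axes, zero at the start; "ft_torque": the same for the moment, N m; "grip_width": finger opening in m; "grasp_force": force on a finger pad.
Only numpy, scipy, OpenCV 4.12 (cv2) and the standard library are available. Lean on these libraries where they do the work, as an engineer would, in place of code of your own. Each camera call takes 0.05 s, during which the arm holds its last target. There are 200 camera calls.

## Working session

There is one attempt and no reset: what is moved stays moved. The work goes in short steps, Python scripts to look and compute and a shell command to move; the robot and the scene stay as the last step left them, time stands still between calls to the robot, and variables do not carry over. Pictures are saved under pics/ and viewed, at most 10 in all, crops included, and the job is handed in when it is done.

```bash
mkdir -p pics
cat > h.py <<'E'
import numpy as np, cv2
from scipy.spatial.transform import Rotation as R
from station import sensors, cams, bot, find_in, tip_of
def rot(a):
    a=np.array(a,float)
    if a.shape==(3,3): return a
    return R.from_rotvec(a).as_matrix() if a.size==3 else R.from_quat(a).as_matrix()
def ray(f,uv):
    h=f["color"].shape[0]; fl=h/2/np.tan(np.radians(f["vertical_fov"])/2)
    d=np.array([(uv[0]-f["cx"])/fl,(uv[1]-f["cy"])/fl,1.])
    d=rot(f["attitude"])@d
    return np.array(f["xyz"]),d/np.linalg.norm(d)
def tri(rays):
    A=np.zeros((3,3));b=np.zeros(3)
    for o,d in rays:
        P=np.eye(3)-np.outer(d,d);A+=P;b+=P@o
    x=np.linalg.solve(A,b)
    return x,[np.linalg.norm((np.eye(3)-np.outer(d,d))@(x-o)) for o,d in rays]
def toolshift(target):
    s=sensors.get_obs(); return rot(s["eef_rot"]).T@(np.array(target)-s["ee_pos"])
PTS=["lock_top","head_left","head_middle","head_right","grip_left","grip_middle","grip_right"]
E
python3 - <<'E'
from h import *
s=sensors.get_obs(); print({k:np.round(v,3) for k,v in s.items()}, bot.tips_ahead)
F={}; U={}
for c in ["scene","top","wrist"]:
    f=cams.grab_frame(c);F[c]=f
    cv2.imwrite(f"pics/{c}0.png",f["color"][:,:,::-1])
    print(c,f["vertical_fov"],f["cx"],f["cy"],np.round(f["xyz"],3),np.shape(f["attitude"]),np.round(f["attitude"],3))
    for p in PTS:
        r=tip_of(c,p); U[c,p]=r[0] if r else None
        print(p,[(np.round(q["uv"],1).tolist(),round(q["score"],2)) for q in r[:3]])
for p in PTS:
    rs=[ray(F[c],U[c,p]["uv"]) for c in F if U[c,p] and U[c,p]["score"]>.4]
    if len(rs)>1:
        x,e=tri(rs); print(p,np.round(x,4),np.round(e,4))
E
```

```text
{'t': np.float64(0.0), 'qpos': array([ 1.09 ,  0.381,  1.298,  0.   ,  1.464, -0.215]), 'joint_velocities': array([-0.   , -0.001,  0.001,  0.   ,  0.001, -0.002]), 'joint_torque': array([-2.0000e-03, -4.3792e+01, -2.2455e+01,  7.1000e-02,  3.5000e-02,
       -0.0000e+00]), 'ee_pos': array([0.144, 0.53 , 0.246]), 'eef_rot': array([-4.160e-01, -3.113e+00,  2.000e-03]), 'ft_force': array([0.204, 0.158, 0.529]), 'ft_torque': array([-0.015, -0.011, -0.04 ]), 'grasp_force': np.float64(0.0), 'grip_width': np.float64(0.088)} 0.008
scene 56.460159441232214 256.71968365828326 185.46232965339735 [ 0.964 -0.676  0.728] (3,) [-2.191 -0.582  0.289]
lock_top [([326.2, 136.9], 0.56), ([209.2, 181.5], 0.46)]
head_left [([248.3, 182.0], 0.66)]
head_middle [([228.8, 200.5], 0.6), ([236.1, 231.2], 0.29)]
head_right [([198.7, 216.7], 0.49)]
grip_left [([262.5, 184.4], 0.77), ([201.5, 213.9], 0.52)]
grip_middle [([240.3, 203.7], 0.9)]
grip_right [([217.3, 222.1], 0.81)]
top 56.982183609318604 253.64183009247418 191.32459271886856 [0.38  0.007 1.049] (3,) [-2.053  2.167 -0.234]
lock_top [([284.5, 230.5], 0.49)]
head_left [([246.8, 216.1], 0.4)]
head_middle [([275.8, 217.8], 0.4)]
head_right [([312.5, 219.5], 0.52)]
grip_left [([245.4, 192.7], 0.83)]
grip_middle [([279.9, 199.0], 0.94), ([244.9, 215.3], 0.18)]
grip_right [([312.5, 200.6], 0.65)]
wrist 65.45535818720288 252.12417611607577 194.5494069027076 [0.064 0.553 0.384] (3,) [2.28  1.744 0.285]
lock_top []
head_left []
head_middle []
head_right []
grip_left []
grip_middle []
grip_right []
lock_top [ 0.5989 -0.0157  0.2764] [0.1498 0.1498]
head_right [ 0.498  -0.167   0.0811] [0.0064 0.0064]
grip_left [0.5825 0.0159 0.0942] [0.0035 0.0035]
grip_middle [ 0.5635 -0.0774  0.0845] [0.0011 0.0011]
grip_right [ 0.5527 -0.1676  0.0879] [0.0022 0.0022]
```

View images.

Run:
```python
import cv2,numpy as np
a=cv2.imread("pics/top0.png")[130:290,170:410];b=cv2.imread("pics/scene0.png")[120:280,130:370]
cv2.imwrite("pics/c1.png",np.vstack([cv2.resize(a,(450*1,300)),cv2.resize(b,(450,300))]))
```

```text
(no output)
```

View pics/c1.png

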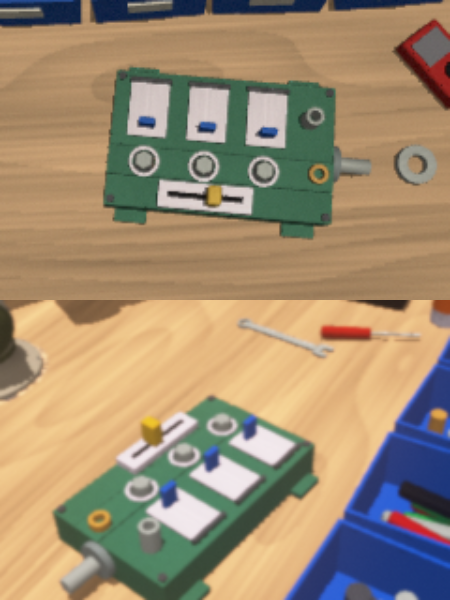

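The picture shows the gearbox with the bolts at top (247,215), (279,218), (311,221), and the lock at top (284,231) and scene (210,182). The network's first scene answer for lock_top was wrong and the second was right. Next I fit the gearbox pose to all points.

```bash
cat >> h.py <<'E'
from scipy.optimize import least_squares
def local(p,lock):
    s={"left":90,"middle":0,"right":-90}
    if p=="lock_top": return np.array([-.092,lock,.114])
    k,w=p.split("_"); x,z={"head":(-.045,.076),"grip":(.010,.092)}[k]
    return np.array([x,s[w]/1000,z])
def world(P,p):  # P=x,y,yaw,ylock,y0bolts
    l=local(p,P[3]); 
    if p!="lock_top": l[1]+=P[4]
    c,s=np.cos(P[2]),np.sin(P[2]); return np.array([P[0]+c*l[0]-s*l[1],P[1]+s*l[0]+c*l[1],l[2]+(P[5] if len(P)>5 else 0)])
def proj(f,X):
    h=f["color"].shape[0]; fl=h/2/np.tan(np.radians(f["vertical_fov"])/2)
    q=rot(f["attitude"]).T@(X-np.array(f["xyz"])); return np.array([f["cx"],f["cy"]])+fl*q[:2]/q[2]
def fit(obs,P0,freez=True):
    # obs: list of (frame,pt,uv); y0 is degenerate with P[1] -> weak prior
    def r(P):
        e=[proj(f,world(P,p))-uv for f,p,uv in obs]
        return np.r_[np.ravel(e),(P[4])*1e5]
    P0=list(P0)+([] if freez else [0.])
    s=least_squares(r,P0,loss="soft_l1",f_scale=1.5,x_scale=.01); return s.x,s.fun[:-1].reshape(-1,2)
E
cat > m.py <<'E'
from h import *
F={c:cams.grab_frame(c) for c in ["scene","top"]}
init=[.55,-.08,-.1,-.02,0]
obs=[];T={}
for c in F:
    for p in PTS:
        r=tip_of(c,p)
        if c=="scene" and p=="lock_top": r=[q for q in r if q["uv"][0]<280]
        if r: obs.append((F[c],p,np.array(r[0]["uv"])));T.setdefault(p,[]).append(ray(F[c],r[0]["uv"]))
for fz in (True,False):
    P,e=fit(obs,init,fz); print(np.round(P,4)); 
    print(np.round(e,1).tolist())
for p in PTS:
    x,d=tri(T[p]) if len(T[p])>1 else (np.zeros(3),[0]); print(p,np.round(world(P[:5],p),4),"tri",np.round(x,4),np.round(d[0],4))
E
python3 m.py
```

```text
[ 0.5578 -0.077  -0.1388 -0.0219  0.    ]
[[-3.5, 0.1], [28.5, -38.2], [-1.1, 0.4], [0.6, 0.9], [51.7, -65.7], [-1.8, 1.3], [-0.6, 1.5], [-1.1, -1.2], [-1.7, 1.9], [-1.5, -1.8], [0.6, 1.7], [-0.8, 0.5], [2.0, 0.4], [1.5, -1.8]]
[ 5.577e-01 -7.690e-02 -1.392e-01 -2.190e-02  0.000e+00 -2.000e-04]
[[-3.5, 0.2], [28.6, -38.2], [-1.1, 0.4], [0.6, 0.9], [51.7, -65.7], [-1.8, 1.3], [-0.6, 1.6], [-1.2, -1.2], [-1.8, 1.9], [-1.5, -1.8], [0.5, 1.8], [-0.8, 0.5], [2.0, 0.4], [1.5, -1.8]]
lock_top [ 0.4636 -0.0858  0.114 ] tri [ 0.4657 -0.0844  0.1132] 0.0069
head_left [0.5257 0.0184 0.076 ] tri [ 0.5082 -0.0244 -0.0317] 0.0545
head_middle [ 0.5132 -0.0707  0.076 ] tri [ 0.5117 -0.0715  0.0764] 0.0048
head_right [ 0.5007 -0.1598  0.076 ] tri [ 0.503  -0.1598  0.0807] 0.0028
grip_left [0.5801 0.0108 0.092 ] tri [ 0.5518 -0.0659 -0.0742] 0.0978
grip_middle [ 0.5676 -0.0783  0.092 ] tri [ 0.5692 -0.0726  0.0927] 0.0004
grip_right [ 0.5552 -0.1675  0.092 ] tri [ 0.5517 -0.1622  0.0909] 0.0014
```

```bash
python3 -m pendant '[[-0.47,-0.51,0.0,-7.3,1],[-0.47,-0.51,0.0,-7.3,1],[-0.47,-0.51,0.0,-7.3,1],[-0.47,-0.51,0.0,-7.3,1],[-0.47,-0.51,0.0,-7.3,1]]'
python3 -c "
from h import *
print(toolshift([.46,-.086,.25]), np.degrees(np.arctan2(*rot(sensors.get_obs()['eef_rot'])[:2,1])))"
```

```text
t: 2.5
ee_pos: [0.26, 0.3071, 0.2469]
eef_rot: [0.216, 3.133, 0.001]
ft_force: [1.4, 1.1, 0.5]
grip_width: 0.0881
grasp_force: 0.0
[-0.25204029 -0.36189234 -0.00306794] 7.89143238558389
```

```bash
python3 -m pendant '[[-0.25,-0.36,0.0,0,1],[-0.25,-0.36,0.0,0,1],[-0.25,-0.36,0.0,0,1],[-0.25,-0.36,0.0,0,1],[-0.25,-0.36,0.0,0,1]]'
python3 -c "
from h import *
print(toolshift([.46,-.086,.25]), np.degrees(np.arctan2(*rot(sensors.get_obs()['eef_rot'])[:2,1])))"
```

```text
t: 3.0
ee_pos: [0.373, 0.0837, 0.2471]
eef_rot: [0.218, 3.133, 0.0]
ft_force: [0.3, 0.5, 0.5]
grip_width: 0.088
grasp_force: 0.0
[-0.10958277 -0.15604277 -0.0028357 ] 7.9440485010575745
```

```bash
python3 -m pendant '[[-0.11,-0.156,-0.003,0,1],[-0.11,-0.156,-0.003,0,1],[-0.11,-0.156,-0.003,0,1],[-0.11,-0.156,-0.003,0,1],[-0.11,-0.156,-0.003,0,1]]'
cat > w.py <<'E'
from h import *
import sys
f=cams.grab_frame("wrist"); cv2.imwrite(f"pics/{sys.argv[1]}.png",f["color"][:,:,::-1])
P0=[.5577,-.0769,-.1392,-.0219,0]
obs=[]
for p in PTS:
    r=tip_of("wrist",p); e=proj(f,world(P0,p))
    print(p,np.round(e,1),[(np.round(q["uv"],1).tolist(),round(q["score"],2)) for q in r[:2]])
    r=[q for q in r if np.linalg.norm(q["uv"]-e)<30]
    if r: obs.append((f,p,np.array(r[0]["uv"])))
P,e=fit(obs,P0); print(np.round(P,4),np.round(e,1).tolist())
for p in PTS: print(p,np.round(world(P,p),4))
s=sensors.get_obs(); print(s["ee_pos"],np.degrees(np.arctan2(*rot(s['eef_rot'])[:2,1])))
E
python3 w.py w1
```

```text
t: 3.5
ee_pos: [0.4617, -0.0879, 0.2493]
eef_rot: [0.224, 3.133, -0.001]
ft_force: [-1.1, 1.0, -0.3]
grip_width: 0.0881
grasp_force: 0.0
lock_top [253.8 187.8] [([260.8, 188.9], 0.92)]
head_left [353.2 217.5] [([355.0, 215.9], 0.86)]
head_middle [273.1 217.6] [([273.8, 218.7], 0.55)]
head_right [193.2 217.8] [([194.7, 216.9], 0.61)]
grip_left [352.6 267.8] []
grip_middle [273.1 268. ] [([275.8, 267.2], 0.65)]
grip_right [193.7 268.1] [([194.6, 266.5], 0.8), ([250.8, 224.7], 0.18)]
[ 0.5573 -0.0751 -0.1381 -0.0168  0.    ] [[-0.0, -1.7], [-0.3, 1.0], [0.8, -1.6], [-0.1, 0.5], [-1.2, 0.3], [0.6, 1.2]]
lock_top [ 0.4639 -0.0791  0.114 ]
head_left [0.5251 0.0202 0.076 ]
head_middle [ 0.5127 -0.0689  0.076 ]
head_right [ 0.5004 -0.1581  0.076 ]
grip_left [0.5796 0.0126 0.092 ]
grip_middle [ 0.5672 -0.0765  0.092 ]
grip_right [ 0.5548 -0.1657  0.092 ]
[ 0.45971736 -0.08305634  0.25001134] 7.8525080616522995
```

View pics/w1.png

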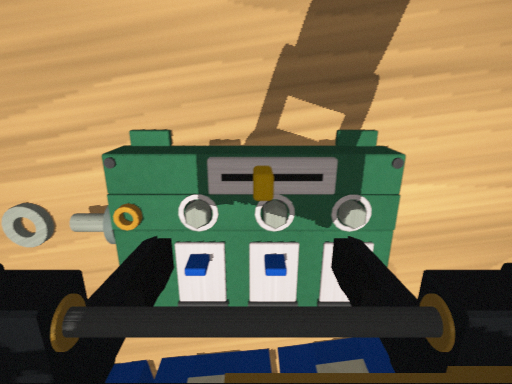

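Wrist view: lock at (262,182), bolts near row 213 at columns 197, 273 and 352. This agrees with the fit, so I descend and pinch the lock.

```bash
python3 -m pendant '[[-0.0035,0.0045,0.05,0,1],[-0.0035,0.0045,0.1,0,1],[-0.0035,0.0045,0.14,0,1],[-0.0035,0.0045,0.157,0,1],[-0.0035,0.0045,0.157,0,1]]' 15
python3 -m pendant '[[0,0,0,0,0],[0,0,0,0,0],[0,0,0,0,0],[0,0,0,0,0],[0,0,0,0,0]]' 15
```

```text
t: 4.4
ee_pos: [0.463, -0.0791, 0.091]
eef_rot: [-0.216, -3.13, -0.002]
ft_force: [-0.2, -0.5, -0.5]
grip_width: 0.0882
grasp_force: 0.0
t: 4.9
ee_pos: [0.4642, -0.08, 0.0932]
eef_rot: [0.217, 3.133, -0.001]
ft_force: [-0.6, 0.1, 0.6]
grip_width: 0.0505
grasp_force: 0.0
```

```bash
python3 -m pendant '[[0,0,0,0,0],[0,0,0,0,0],[0,0,0,0,0],[0,0,0,0,0],[0,0,0,0,0]]' 15
```

```text
t: 5.4
ee_pos: [0.4641, -0.0799, 0.0927]
eef_rot: [-0.217, -3.134, -0.0]
ft_force: [-1.0, 0.8, 0.3]
grip_width: 0.0201
grasp_force: 15.0
```

```bash
python3 -m pendant '[[0,0.01,0,0,0],[0,0.02,0,0,0],[0,0.03,0,0,0],[0,0.04,0,0,0],[0,0.05,0,0,0]]' 
python3 -m pendant '[[0,0.004,0,0,0],[0,0.007,0,0,0],[0,0.01,0,0,0],[0,0.012,0,0,0],[0,0.012,0,0,0]]'
```

```text
t: 5.9
ee_pos: [0.4713, -0.0295, 0.0928]
eef_rot: [0.217, 3.134, -0.0]
ft_force: [2.7, -1.2, -2.4]
grip_width: 0.02
grasp_force: 15.0
t: 6.4
ee_pos: [0.4724, -0.0223, 0.0928]
eef_rot: [-0.215, -3.133, 0.012]
ft_force: [-4.3, -29.7, -2.3]
grip_width: 0.0207
grasp_force: 15.0
```

```bash
python3 -m pendant '[[0,-0.0,0,0,1],[0,0,0,0,1],[0,0,0,0,1],[0,0,0,0,1],[0,0,-0.05,0,1]]' 
python3 -m pendant '[[0,0,-0.05,0,0],[0,0,-0.1,0,0],[0,0,-0.1,0,0],[0,0,-0.1,0,0],[0,0,-0.1,0,0]]'; python3 w.py w2
```

```text
t: 6.9
ee_pos: [0.4703, -0.0178, 0.1392]
eef_rot: [-0.217, -3.123, -0.004]
ft_force: [0.4, -0.7, 1.0]
grip_width: 0.0588
grasp_force: 0.0
t: 7.4
ee_pos: [0.472, -0.0183, 0.2414]
eef_rot: [-0.217, -3.131, -0.001]
ft_force: [0.7, 0.8, -0.1]
grip_width: 0.0227
grasp_force: 0.0
lock_top [177.9 190. ] [([242.6, 192.3], 0.95), ([68.3, 217.6], 0.38)]
head_left [291.1 220.5] [([293.3, 219.2], 0.81)]
head_middle [209.3 220.4] [([211.5, 219.7], 0.89)]
head_right [127.4 220.3] [([130.2, 219.1], 0.76)]
grip_left [290.7 272. ] []
grip_middle [209.5 271.9] []
grip_right [128.1 271.8] [([129.3, 269.7], 0.65)]
[ 0.5566 -0.0744 -0.1442 -0.0219  0.    ] [[0.1, 0.5], [-0.0, -0.5], [-0.7, -0.5], [0.6, 0.6]]
lock_top [ 0.4624 -0.0829  0.114 ]
head_left [0.525  0.0211 0.076 ]
head_middle [ 0.512 -0.068  0.076]
head_right [ 0.4991 -0.157   0.076 ]
grip_left [0.5794 0.0132 0.092 ]
grip_middle [ 0.5665 -0.0759  0.092 ]
grip_right [ 0.5535 -0.1649  0.092 ]
[ 0.4725858  -0.0185475   0.24242749] 7.928647916508934
```

View pics/w2.png

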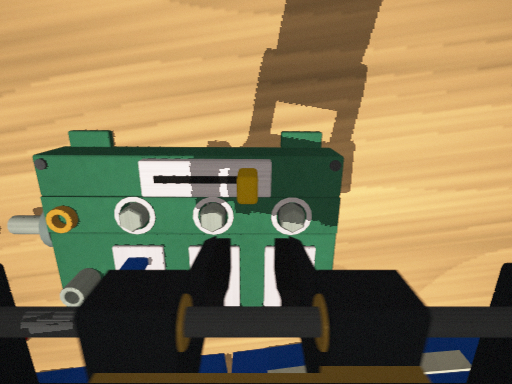

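Lock now at (248,185), with its right edge at the slot's end, and a 30 N reaction at the stop, so it is fully left. On to the bolts with closed fingers, left first.

```bash
python3 -m pendant '[[-0.0466,0.046,0,0,0],[-0.0466,0.046,0.05,0,0],[-0.0466,0.046,0.1,0,0],[-0.0466,0.046,0.142,0,0],[-0.0466,0.046,0.142,0,0]]' 10
python3 -m pendant '[[0,0,0.004,0,0],[0,0,0.008,0,0],[0,0,0.011,0,0],[0,0,0.013,0,0],[0,0,0.013,0,0]]'; python3 -c "
from h import *
print(toolshift([.525,.0208,.084]))"
```

```text
t: 8.3
ee_pos: [0.5225, 0.0211, 0.0962]
eef_rot: [-0.216, -3.124, -0.002]
ft_force: [-0.3, 0.6, 1.4]
grip_width: 0.0004
grasp_force: 0.0
t: 8.8
ee_pos: [0.5253, 0.0205, 0.0883]
eef_rot: [0.217, 3.133, -0.0]
ft_force: [-0.5, -0.2, -1.2]
grip_width: 0.0004
grasp_force: 0.0
[0.00032656 0.0002677  0.00425039]
```

```bash
for i in 1; do python3 -m pendant '[[0,0,0.001,0,0],[0,0,0.002,0,0],[0,0,0.003,0,0],[0,0,0.0035,0,0],[0,0,0.0035,0,0]]'; done; python3 -m pendant '[[0,0,0.0005,0,0],[0,0,0.001,0,0],[0,0,0.001,0,0]]'
```

```text
t: 9.3
ee_pos: [0.5251, 0.0206, 0.0842]
eef_rot: [-0.217, -3.134, -0.0]
ft_force: [-0.5, -0.9, 0.2]
grip_width: 0.0003
grasp_force: 0.2
t: 9.6
ee_pos: [0.5251, 0.0206, 0.0839]
eef_rot: [0.217, 3.134, -0.0]
ft_force: [-2.6, -0.5, 7.5]
grip_width: 0.0004
grasp_force: 4.0
```

```bash
python3 -m pendant '[[0,0,0.0003,0,0],[0,0,0.0003,0,0],[0,0,0.0003,0,0]]'; python3 -m pendant '[[0,0,-0.01,0,0],[0,0,-0.03,0,0],[0,-0.04,-0.03,0,0],[0,-0.09,-0.03,0,0],[0,-0.09,-0.026,0,0]]'; python3 -m pendant '[[0,0,0.006,0,0],[0,0,0.014,0,0],[0,0,0.02,0,0],[0,0,0.022,0,0],[0,0,0.022,0,0]]';python3 -c "
from h import *
print(toolshift([.5125,-.0683,.084]))"
```

```text
t: 9.9
ee_pos: [0.5252, 0.0206, 0.0839]
eef_rot: [0.217, 3.133, -0.0]
ft_force: [-3.4, 0.1, 10.6]
grip_width: 0.0003
grasp_force: 5.3
t: 10.4
ee_pos: [0.5129, -0.0731, 0.1097]
eef_rot: [0.225, 3.131, -0.002]
ft_force: [0.1, 0.8, 0.3]
grip_width: 0.0005
grasp_force: 0.0
t: 10.9
ee_pos: [0.5127, -0.0679, 0.0865]
eef_rot: [-0.215, -3.133, -0.0]
ft_force: [0.1, -0.5, -0.7]
grip_width: 0.0006
grasp_force: 0.0
[ 9.07455268e-05 -4.34681978e-04  2.52991952e-03]
```

Left is tight: 10.6 N with no sinking. Now the middle bolt.

```bash
python3 -m pendant '[[0,0,0.001,0,0],[0,0,0.002,0,0],[0,0,0.0025,0,0],[0,0,0.003,0,0],[0,0,0.003,0,0]]'; python3 -m pendant '[[0,0,0.0005,0,0],[0,0,0.001,0,0],[0,0,0.001,0,0]]'
```

```text
t: 11.4
ee_pos: [0.5128, -0.0686, 0.0841]
eef_rot: [0.217, 3.134, -0.0]
ft_force: [-0.1, 0.9, 2.5]
grip_width: 0.0006
grasp_force: 0.8
t: 11.7
ee_pos: [0.5128, -0.0686, 0.083]
eef_rot: [0.217, 3.134, 0.0]
ft_force: [0.3, 1.1, 1.5]
grip_width: 0.0004
grasp_force: 1.0
```

```bash
python3 -m pendant '[[0,0,0.0005,0,0],[0,0,0.001,0,0],[0,0,0.001,0,0]]'; python3 -m pendant '[[0,0,0.0005,0,0],[0,0,0.001,0,0],[0,0,0.001,0,0]]'
```

```text
t: 12.0
ee_pos: [0.5127, -0.0686, 0.0819]
eef_rot: [0.217, 3.134, 0.0]
ft_force: [0.5, 0.7, 1.0]
grip_width: 0.0006
grasp_force: 0.7
t: 12.3
ee_pos: [0.5128, -0.0686, 0.0809]
eef_rot: [0.217, 3.134, 0.0]
ft_force: [0.8, 1.6, 2.2]
grip_width: 0.0
grasp_force: 0.7
```

```bash
python3 -m pendant '[[0,0,0.001,0,0],[0,0,0.002,0,0],[0,0,0.003,0,0],[0,0,0.003,0,0],[0,0,0.003,0,0]]'; python3 -m pendant '[[0,0,0.0005,0,0],[0,0,0.001,0,0],[0,0,0.001,0,0]]'
```

```text
t: 12.8
ee_pos: [0.5126, -0.0687, 0.0778]
eef_rot: [-0.217, -3.134, 0.0]
ft_force: [-0.7, 0.0, 0.7]
grip_width: 0.0004
grasp_force: 0.1
t: 13.1
ee_pos: [0.5126, -0.0687, 0.0774]
eef_rot: [0.217, 3.134, -0.0]
ft_force: [-1.8, 0.6, 7.0]
grip_width: 0.0006
grasp_force: 3.4
```

Middle sank 7 mm and bottomed, so it is the loose one. The right bolt still has to be tapped.

```bash
python3 -m pendant '[[0,0,0.0002,0,0],[0,0,-0.01,0,0],[0,0,-0.035,0,0],[0,-0.045,-0.035,0,0],[0,-0.09,-0.035,0,0]]'; python3 -m pendant '[[0,0,0,0,0],[0,0,0.01,0,0],[0,0,0.02,0,0],[0,0,0.025,0,0],[0,0,0.025,0,0]]';python3 -c "
from h import *
print(toolshift([.5,-.1575,.084]))"
```

```text
t: 13.6
ee_pos: [0.5005, -0.1583, 0.1131]
eef_rot: [0.213, 3.133, -0.001]
ft_force: [0.2, 0.1, -0.3]
grip_width: 0.0006
grasp_force: 0.0
t: 14.1
ee_pos: [0.5, -0.1566, 0.0859]
eef_rot: [-0.215, -3.132, -0.002]
ft_force: [-0.4, -0.3, -0.6]
grip_width: 0.0004
grasp_force: 0.0
[-0.00013176 -0.00088348  0.00186197]
```

```bash
python3 -m pendant '[[0,0,0.001,0,0],[0,0,0.002,0,0],[0,0,0.003,0,0],[0,0,0.0035,0,0],[0,0,0.0035,0,0]]'; python3 -m pendant '[[0,0,0.0003,0,0],[0,0,0.0006,0,0],[0,0,0.0006,0,0]]'
```

```text
t: 14.6
ee_pos: [0.5004, -0.1576, 0.0839]
eef_rot: [0.217, 3.133, 0.0]
ft_force: [0.0, 2.6, 5.1]
grip_width: 0.0003
grasp_force: 2.4
t: 14.9
ee_pos: [0.5005, -0.1576, 0.0839]
eef_rot: [0.217, 3.133, -0.0]
ft_force: [-2.2, 4.0, 10.5]
grip_width: 0.0002
grasp_force: 5.5
```

Right is tight (10.5 N, no sinking). Next is the middle cover's tab.

```bash
python3 -m pendant '[[0,0,-0.03,0,0],[0,0,-0.07,0,0.3],[-0.02,0.04,-0.07,0,1],[-0.0545,0.08,-0.07,0,1],[-0.0545,0.09,-0.07,0,1]]' 20; python3 -m pendant '[[0,0,0,0,1],[0,0,0,0,1],[0,0,0,0,1],[0,0,0,0,1],[0,0,0.0,0,1]]';python3 -c "
from h import *
print(toolshift([.5668,-.0762,.083]))
for c in ['scene','top']:
    f=cams.grab_frame(c); print(c,np.round(proj(f,np.array([.5668,-.0762,.092])),1),[(np.round(q['uv'],1),round(q['score'],2)) for q in tip_of(c,'grip_middle')[:2]])
    if c=='scene': cv2.imwrite('pics/s2.png',cv2.resize(f['color'][100:280,120:360,::-1],(800,600)))
"
```

```text
t: 15.4
ee_pos: [0.5691, -0.0738, 0.153]
eef_rot: [0.213, 3.132, -0.0]
ft_force: [1.0, -0.7, 0.1]
grip_width: 0.0303
grasp_force: 0.0
t: 15.9
ee_pos: [0.5664, -0.0769, 0.1529]
eef_rot: [0.219, 3.134, -0.0]
ft_force: [0.2, 0.8, 0.2]
grip_width: 0.0705
grasp_force: 0.0
[-0.00031873  0.00073697  0.06994425]
scene [241.9 201.7] [(array([244.2, 203.8]), 0.82)]
top [279.8 197.6] []
```

View pics/s2.png

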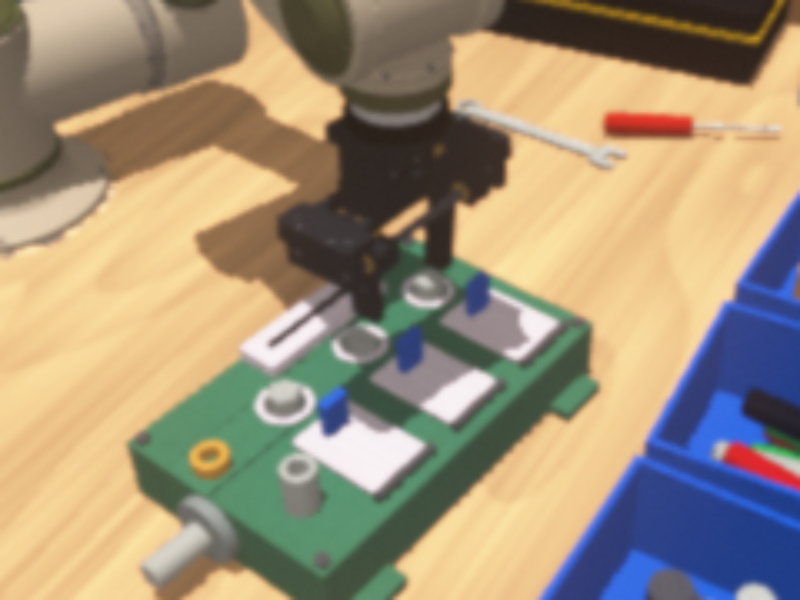

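The middle bolt (crop 360,342) is visibly sunk, and the other two are up. The middle tab (crop 409,345) matches the predicted place, so I go down and grip.

```bash
python3 -m pendant '[[0,0.0005,0.03,0,1],[0,0.0005,0.055,0,1],[0,0.0005,0.07,0,1],[0,0.0005,0.07,0,1],[0,0.0005,0.07,0,0]]' 20; python3 -m pendant '[[0,0,0,0,0],[0,0,0,0,0],[0,0,0,0,0],[0,0,0,0,0],[0,0,0.0,0,0]]'; python3 -m pendant '[[0,0,0,0,0],[0,0,0,0,0],[0,0,0,0,0],[0,0,0,0,0],[0,0,0.0,0,0]]'
```

```text
t: 16.6
ee_pos: [0.567, -0.0757, 0.0833]
eef_rot: [0.217, 3.134, -0.0]
ft_force: [0.2, 0.9, 0.7]
grip_width: 0.0821
grasp_force: 0.0
t: 17.1
ee_pos: [0.5668, -0.0756, 0.083]
eef_rot: [0.217, 3.134, -0.0]
ft_force: [-0.4, 0.2, -1.0]
grip_width: 0.0423
grasp_force: 0.0
t: 17.6
ee_pos: [0.5666, -0.0772, 0.0828]
eef_rot: [-0.218, -3.134, 0.004]
ft_force: [-1.8, -8.8, -0.3]
grip_width: 0.0236
grasp_force: 20.0
```

```bash
python3 -m pendant '[[0,-0.0015,0,0,0],[-0.0029,-0.0015,-0.006,0,0],[-0.006,-0.0015,-0.0117,0,0],[-0.0097,-0.0015,-0.0172,0,0],[-0.0138,-0.0015,-0.0223,0,0]]'; python3 -m pendant '[[-0.0046,0,-0.0047,0,0],[-0.0096,0,-0.009,0,0],[-0.015,0,-0.0128,0,0],[-0.0206,0,-0.0161,0,0],[-0.0206,0,-0.0161,0,0]]'
```

```text
t: 18.1
ee_pos: [0.5786, -0.079, 0.1052]
eef_rot: [-0.217, -3.129, 0.0]
ft_force: [-9.2, -3.0, -0.3]
grip_width: 0.0239
grasp_force: 20.0
t: 18.6
ee_pos: [0.6001, -0.0821, 0.1227]
eef_rot: [-0.217, -3.132, 0.001]
ft_force: [-8.5, -2.3, 7.6]
grip_width: 0.0238
grasp_force: 20.0
```

```bash
python3 -m pendant '[[-0.003,0,-0.0022,0,0],[-0.0065,0,-0.0041,0,0],[-0.0117,0,-0.0061,0,0],[-0.0154,0,-0.0072,0,0],[-0.0154,0,-0.0072,0,0]]';  python3 -m pendant '[[0,0,0,0,0],[0,0,0,0,0],[0,0,0,0,0]]'; python3 -c "
from h import *
f=cams.grab_frame('scene'); cv2.imwrite('pics/s3.png',cv2.resize(f['color'][100:280,120:360,::-1],(800,600)))
print(sensors.get_obs()['ee_pos'],[(c,[(np.round(q['uv'],1),round(q['score'],2)) for q in tip_of('scene',c)[:2]]) for c in PTS])
g=sensors.get_obs(); e=rot(g['eef_rot']); print(np.round(proj(f,g['ee_pos']-.011*e[:,2]),1))
"
```

```text
t: 19.1
ee_pos: [0.6159, -0.0844, 0.1297]
eef_rot: [-0.217, -3.134, 0.002]
ft_force: [-5.4, -3.6, 5.1]
grip_width: 0.0238
grasp_force: 20.0
t: 19.4
ee_pos: [0.6157, -0.0843, 0.1297]
eef_rot: [-0.217, -3.134, 0.002]
ft_force: [-5.4, -3.2, 4.6]
grip_width: 0.024
grasp_force: 20.0
[ 0.61572813 -0.08436407  0.12965698] [('lock_top', [(array([223.8, 172.2]), 0.57)]), ('head_left', []), ('head_middle', []), ('head_right', [(array([278.3, 140.2]), 0.71), (array([235.6, 229.5]), 0.6)]), ('grip_left', [(array([260.9, 187.1]), 0.57)]), ('grip_middle', [(array([257.6, 198.2]), 0.79)]), ('grip_right', [(array([219.5, 220.6]), 0.55)])]
[256.  195.5]
```

View pics/s3.png

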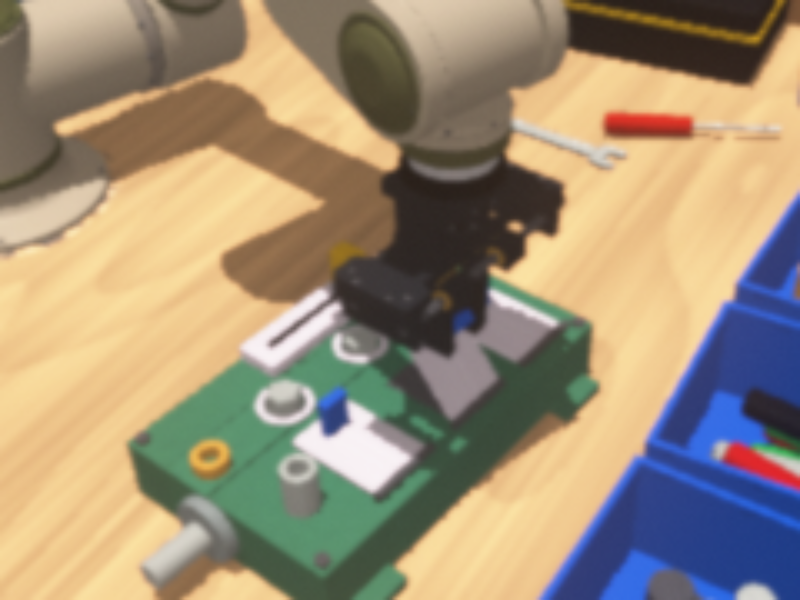

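The cover is up with its tab (crop 462,320) held between the fingers. Tool travel of 50 mm forward and 47 mm up puts it at about 53 degrees. The lock is still at its left stop (crop 347,257), and the other covers are shut.

```bash
python3 -c "
from station import bot
print(bot.sign_off())"
```

```text
the job is handed in; nothing more can be done
None
```

The job is handed in: the lock is at its left stop, the bolts were tapped left, middle, right, the middle one was loose and sank 7 mm, and its cover is held open at about 53 degrees, worked out from the tool's travel.

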